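# Close the dust extractor's filter cover with crisscross knobs

## Task

The dust extractor's filter has been changed and its glass cover lies loose on the gasket: tighten the four wing knobs clockwise in two crisscross rounds (one corner, the opposite corner, then the other two), first only about a sixth of a turn each, just nipping the cover down, then round again in the same way until the cover has landed flat on its collars and every knob feels firmly tight, at about 0.3 N m. How far the cover sinks differs, so go by feel and stop when a knob reaches that - half a newton metre is too much and soon cracks the glass - and never tighten one corner or one side down before the others have been nipped. Leave the other things on the table where they are.

Things in the scene. Friction and masses are not known exactly. Their poses are not given: they have to be found in the camera images.
- extractor: Bench dust extractor, a grey painted steel box 208 mm square and 100 mm high, fixed to the table; origin under its centre at table height; x points to its back (round inlet spigot), -x to its front (switch and louvres), y to its left. A stud with a wing knob stands at each corner, at x, y = +-75 mm, through the cover.
- cover_mid (a point): Middle of the top face of the glass cover plate, 200 x 200 x 8 mm with a metal edge, about 1.1 kg, its top 116 mm above the table at first. At the plate's centre stands a steel bow handle, 72 mm long (along y) and 24 mm high, which is not needed.
- cover: The same cover plate, origin at the centre of its underside, z up. It lies loose on a soft rubber gasket (a few newtons per corner press it in) and sinks 2.1 to 4.1 mm as the knobs are tightened - how far differs from case to case and cannot be seen beforehand - until it lands on solid collars round the studs; from there each knob goes tight within about 0.3 rad (about 100 N per rad).
- grip_fl (a point): Grip centre of the front left (extractor -x, +y) wing knob, on its axis, 31 mm above its underside. Dark steel knob: a round foot 36 mm across and 6 mm high, with an upright bar on it, 60 mm long (along this point's x), 12 mm thick (y), reaching 9 mm above this point and 25 mm below: pinch it across the 12 mm.
- knob_fl (a joint): Turn of that knob (rad), growing as it is tightened: clockwise from above, sinking 12 mm a turn. At 0 its foot is 0.45 mm clear of the cover, which it meets at about 0.25; it starts between 0 and 0.15. Turning it takes about 0.04 N m free, and about 0.011 N m more per newton that the foot bears on the cover (friction differs by a fifth). It stays where it is left.
- screw_fl: The threaded insert inside the front left knob, which sinks with it without turning; origin on the axis at the underside of the foot, z up. The opposite corner is back right. The torque felt in a knob held still can be well below that felt while it turns, most of all after a tiny step (under 0.1 rad).
- grip_br (a point): Grip centre of the back right (+x, -y) wing knob, on its axis, 31 mm above its underside. Dark steel knob: a round foot 36 mm across and 6 mm high, with an upright bar on it, 60 mm long (along this point's x), 12 mm thick (y), reaching 9 mm above this point and 25 mm below: pinch it across the 12 mm.
- knob_br (a joint): Turn of that knob (rad), growing as it is tightened: clockwise from above, sinking 12 mm a turn. At 0 its foot is 0.45 mm clear of the cover, which it meets at about 0.25; it starts between 0 and 0.15. Turning it takes about 0.04 N m free, and about 0.011 N m more per newton that the foot bears on the cover (friction differs by a fifth). It stays where it is left.
- screw_br: The threaded insert inside the back right knob, which sinks with it without turning; origin on the axis at the underside of the foot, z up. The opposite corner is front left. The torque felt in a knob held still can be well below that felt while it turns, most of all after a tiny step (under 0.1 rad).
- grip_fr (a point): Grip centre of the front right (-x, -y) wing knob, on its axis, 31 mm above its underside. Dark steel knob: a round foot 36 mm across and 6 mm high, with an upright bar on it, 60 mm long (along this point's x), 12 mm thick (y), reaching 9 mm above this point and 25 mm below: pinch it across the 12 mm.
- knob_fr (a joint): Turn of that knob (rad), growing as it is tightened: clockwise from above, sinking 12 mm a turn. At 0 its foot is 0.45 mm clear of the cover, which it meets at about 0.25; it starts between 0 and 0.15. Turning it takes about 0.04 N m free, and about 0.011 N m more per newton that the foot bears on the cover (friction differs by a fifth). It stays where it is left.
- screw_fr: The threaded insert inside the front right knob, which sinks with it without turning; origin on the axis at the underside of the foot, z up. The opposite corner is back left. The torque felt in a knob held still can be well below that felt while it turns, most of all after a tiny step (under 0.1 rad).
- grip_bl (a point): Grip centre of the back left (+x, +y) wing knob, on its axis, 31 mm above its underside. Dark steel knob: a round foot 36 mm across and 6 mm high, with an upright bar on it, 60 mm long (along this point's x), 12 mm thick (y), reaching 9 mm above this point and 25 mm below: pinch it across the 12 mm.
- knob_bl (a joint): Turn of that knob (rad), growing as it is tightened: clockwise from above, sinking 12 mm a turn. At 0 its foot is 0.45 mm clear of the cover, which it meets at about 0.25; it starts between 0 and 0.15. Turning it takes about 0.04 N m free, and about 0.011 N m more per newton that the foot bears on the cover (friction differs by a fifth). It stays where it is left.
- screw_bl: The threaded insert inside the back left knob, which sinks with it without turning; origin on the axis at the underside of the foot, z up. The opposite corner is front right. The torque felt in a knob held still can be well below that felt while it turns, most of all after a tiny step (under 0.1 rad).
- old_filter: The dirty filter taken out, a flat 100 x 100 x 26 mm pleated cartridge lying beside the extractor; not part of the job; origin at the centre of its underside.
- handpiece: Steel engraving handpiece, 130 mm long and 17 mm thick, lying on the table; not part of the job; origin at the centre of its underside.
- stone_big: Pale stone, 60 mm across, 30 mm high; not part of the job; origin at the centre of its underside.
- stone_mid: Pale stone, 44 mm across, 24 mm high; not part of the job; origin at the centre of its underside.
- stone_small: Pale stone, 34 mm across, 18 mm high; not part of the job; origin at the centre of its underside.
- pot: Terracotta pigment pot, 68 mm across, 55 mm high; not part of the job; origin at the centre of its underside.
- tile: Plywood tile, 120 x 90 x 12 mm; not part of the job; origin at the centre of its underside.

How it is judged:
On the way, in this order (a step that is already met when the one before it is completed fails the run):
1. first round: all four knobs have been brought down a little (each past 0.8 rad), and none is tight yet (under 15 N on the cover) (value of joint each of knob_fl, knob_br, knob_fr, knob_bl above 0.8 rad and contact force between each of screw_fl, screw_br, screw_fr, screw_bl and cover below 15 N), for 0.1 s.
2. second round: all four knobs are tight (contact force between each of screw_fl, screw_br, screw_fr, screw_bl and cover above 12 N), for 0.2 s.
At the end, for the whole second after the job is handed in: Every knob presses the cover with 12 to 54 N, the cover lies flat on its collars (within 0.006 rad) and at rest (all of step 2 and contact force between each of screw_fl, screw_br, screw_fr, screw_bl and cover below 54 N and angle between the z axis of cover and the z axis of extractor, either way round below 0.006 rad and linear speed of cover below 0.01 m/s); the robot touches nothing.
It fails at once if a knob presses the glass cover with more than 80 N, which cracks it (contact force between any of screw_fl, screw_br, screw_fr, screw_bl and cover above 80 N).
It fails at once if a knob is tightened (over 15 N on the cover) before all four have been brought down a little (each past 0.7 rad) (contact force between any of screw_fl, screw_br, screw_fr, screw_bl and cover above 15 N and value of joint any of knob_fl, knob_br, knob_fr, knob_bl below 0.7 rad).
It fails at once if the cover is cocked by more than 0.020 rad by one corner run far ahead (angle between the z axis of cover and the z axis of extractor, either way round above 0.02 rad).
It fails at once if both knobs of one side are more than 1.5 mm (an eighth of a turn) further down than both of the other side: not tightened crisscross ((z of each of screw_bl, screw_br in the frame of screw_fl above 0.0015 m and z of each of screw_bl, screw_br in the frame of screw_fr above 0.0015 m) or (z of each of screw_fl, screw_fr in the frame of screw_bl above 0.0015 m and z of each of screw_fl, screw_fr in the frame of screw_br above 0.0015 m) or (z of each of screw_fr, screw_br in the frame of screw_fl above 0.0015 m and z of each of screw_fr, screw_br in the frame of screw_bl above 0.0015 m) or (z of each of screw_fl, screw_bl in the frame of screw_fr above 0.0015 m and z of each of screw_fl, screw_bl in the frame of screw_br above 0.0015 m)).
It fails at once if another thing on the table is pushed more than 30 mm (distance of any of old_filter, handpiece, stone_big, stone_mid, stone_small, pot, tile from where it was at the start of the episode above 0.03 m).
It also fails if it takes over 72 s, if anything falls off the work surface, if the arm or the gripper's body presses on something with over 40 N, if the wrist force passes 120 N, or if a joint passes its speed limit or range.

## Robot

A 6-joint arm with a two-finger parallel gripper is mounted at the origin on the work surface. World frame = base frame: x ahead of the robot, y to its left, z up, the work surface at z = 0. Lengths are in m, angles in rad, forces in N, time in s.
With the tool pointing down it reaches from about 0.375 to 0.75 m from the base axis. Payload 9 kg.
Tool frame: the origin (TCP) lies on the centre line of the jaws, within the pads' length; the fingertips stand 17 mm ahead of it and the grasp point (between the pads) lies 2 mm behind it; z points along the fingers, y is the line along which they close (so a half turn about z gives the same grasp; the last joint's range is limited). The gripper opens to 85 mm and grips with 20 to 120 N. Pads are 22 mm wide; open, the fingers measure 114 mm over their backs; the gripper's body (76 mm by 85 mm) begins 54 mm behind the grasp point. The pads swing forward as they close: fully open they stand 13 mm farther back than shut.
Start: joints at [-1.526, 0.104, 0.097, 1.564, 0, 1.353], TCP at [0.156, -0.579, 0.248] pointing down, gripper open.
Joint ranges: [-2.99, 2.99], [-0.84, 1.86], [-1.1, 1.16], [-1.84, 2.11], [-1.51, 1.56], [-3.14, 3.14]. Speed limits (rad/s): [2.22, 2.22, 2.57, 3.14, 3.14, 3.14].

## Interface

Orientations are given as a unit quaternion [w, x, y, z].
In Python, from workcell import r, snapshot, search_frame, masks_of gives the robot as it stands.
- The arm moves only by the shell command python3 -m handwheel 'ROWS'. ROWS is JSON, a list that holds one entry, the list of rows, each a list of 7 numbers: the closure, from 0 (fully open) to 1 (shut), then the shift along the tool's x, y, z in units of 100 cm (1.0 is 100 cm), then the turn, a rotation vector about the tool's x, y, z in units of 180 degrees (1.0 is 180 degrees). A call has 1 to 8 rows; each row shifts and turns the commanded pose from where the row before left it, along the tool's axes as they then stand; what a row does not reach is not made up. A row lasts 1/10 s, in which the tool goes at most 50 mm and 8.59 degrees, less where a joint would pass 70% of its speed; a pose out of reach is approached as far as the arm can. A call with a number of a shift or a turn outside -1 to 1 is refused whole. A call with a gripper value outside its range is refused whole. The fingers move at their own pace and stop on an object; the grip force is fixed at half the most. Time passes only in rows, so rows that do not move let the fingers close. It gives the time, the measured TCP pose, the force, the opening and the grip force at its end, in the units of the state.
- r.get_obs(): the state, without advancing time (a new reading comes with each control period).
- snapshot(name): name is "scene" or "side" or "wrist"; returns a dict with "frame" (400x640x3 uint8, blue, green, red), "vfov" (degrees; the focal length in pixels is half the picture's height over the tangent of half this angle, whatever the lens; pixels are square), "cx", "cy" (the principal point, pixels), "T" (4x4, takes a point from camera to world coordinates). Camera axes: x right, y up, looking along -z (the intrinsics and any distortion apply to the point x, -y, -z); pixel columns grow to the right and rows downward; lengths in m; the calibration is good to about 2 mm. The wrist camera is an equidistant fisheye: a pixel r from the principal point sees the ray r / f radians off the axis. A picture is of the moment at which its call begins. There is no depth.
- r.sign_off(): hands the job in; it is judged then, once.
Trained networks look in the newest picture that a camera, given by its name, has taken for a name from the list of things; names that differ only in an ending like _2 or _b are one class to them, and where a whole thing is asked for, a point or a joint stands for the part that bears it (a point fixed in the world has none). Each returns a list of dicts, best first, with "p" (0 to 1); they miss things now and then, are a little off and sometimes report something else, mostly with a low value. They report only what shows in the picture. A call takes as long as a camera call.
- search_frame(camera, query): "at" ([x, y, z] in m, in world coordinates, good to about 4 mm: the middle of the surface that is visible of it).
- masks_of(camera, query): "mask" (400x640 bool, what is visible of it).
The state is a dict: "clock": time; "joints": joint angles; "qd": joint speeds; "effort": joint torques, N m; "eef_pos": TCP position; "tcp_rot": TCP orientation; "force": force on the tool from outside, world axes, zero at the start; "ft_torque": the same for the moment, N m; "gripper_width": finger opening in m; "gripper_force": force on a finger pad.
Only numpy, scipy, OpenCV 4.12 (cv2) and the standard library are available. Lean on these libraries where they do the work, as an engineer would, in place of code of your own. Each camera call takes 0.05 s, during which the arm holds its last target. There are 200 camera calls.

## Working session

There is one attempt and no reset: what is moved stays moved. The work goes in short steps, Python scripts to look and compute and a shell command to move; the robot and the scene stay as the last step left them, time stands still between calls to the robot, and variables do not carry over. Pictures are saved under pics/ and viewed, at most 10 in all, crops included, and the job is handed in when it is done.

```bash
ls; mkdir -p pics; cat > h.py <<'E'
import numpy as np, cv2
from workcell import r, snapshot, search_frame, masks_of
from scipy.spatial.transform import Rotation as R
E
python3 - <<'E'
from h import *
for k,v in r.get_obs().items(): print(k,np.round(v,3))
for c in ["scene","side","wrist"]:
    s=snapshot(c); cv2.imwrite(f"pics/{c}0.png",s["frame"])
    print(c,s["vfov"],s["cx"],s["cy"],np.round(s["T"],3).tolist())
    for q in ["extractor","cover_mid","grip_fl","grip_br","grip_fr","grip_bl","old_filter","handpiece","pot"]:
        print(q,[(np.round(d["at"],3).tolist(),round(d["p"],2)) for d in search_frame(c,q)[:4]])
E
```

```text
pics
clock 0.0
joints [-1.526  0.105  0.096  1.564  0.     1.353]
qd [-0.     0.     0.     0.001 -0.001 -0.   ]
effort [ 0.0000e+00 -5.5693e+01  5.0365e+01  1.7000e-02 -0.0000e+00 -0.0000e+00]
eef_pos [ 0.156 -0.579  0.248]
tcp_rot [-0.001  0.991  0.131  0.   ]
force [ 0.149  0.662 -0.229]
ft_torque [ 0.034  0.046 -0.039]
gripper_force 0.0
gripper_width 0.085
scene 54.236806520041874 317.91111682977896 203.73998229700524 [[0.859, -0.391, 0.331, 0.9], [0.512, 0.639, -0.574, -0.617], [0.013, 0.663, 0.749, 0.888], [0.0, 0.0, 0.0, 1.0]]
extractor [([0.61, -0.124, 0.1], 0.67), ([0.618, -0.232, 0.027], 0.52)]
cover_mid [([0.572, -0.052, 0.113], 0.7), ([0.66, -0.11, 0.144], 0.57)]
grip_fl [([0.477, -0.004, 0.14], 0.64)]
grip_br [([0.658, -0.106, 0.146], 0.66), ([0.611, -0.123, 0.099], 0.22)]
grip_fr [([0.479, -0.004, 0.142], 0.74), ([0.521, -0.144, 0.143], 0.68), ([0.618, 0.038, 0.139], 0.32), ([0.516, -0.147, 0.142], 0.31)]
grip_bl [([0.62, 0.04, 0.144], 0.69), ([0.661, -0.109, 0.144], 0.21)]
old_filter [([0.62, -0.23, 0.03], 0.88)]
handpiece []
pot [([0.451, -0.417, 0.035], 0.61)]
side 4
[... 236 characters left out ...]
[0.466, 0.013, 0.139], 0.85), ([0.466, 0.012, 0.14], 0.34)]
grip_br [([0.652, -0.09, 0.144], 0.6), ([0.469, 0.012, 0.135], 0.22)]
grip_fr [([0.51, -0.134, 0.14], 0.55), ([0.561, -0.045, 0.114], 0.46), ([0.652, -0.087, 0.144], 0.4)]
grip_bl [([0.611, 0.051, 0.142], 0.51), ([0.612, 0.368, 0.02], 0.25)]
old_filter []
handpiece [([0.52, 0.118, 0.012], 0.74)]
pot [([0.509, -0.131, 0.136], 0.33), ([0.615, 0.052, 0.142], 0.23)]
wrist 65.70646984690485 316.634259875852 199.8722643147677 [[0.26, 0.913, 0.314, 0.235], [-0.966, 0.246, 0.085, -0.558], [0.0, -0.325, 0.946, 0.374], [0.0, 0.0, 0.0, 1.0]]
extractor []
cover_mid []
grip_fl []
grip_br []
grip_fr []
grip_bl []
old_filter []
handpiece []
pot []
```

View pics/scene0.png

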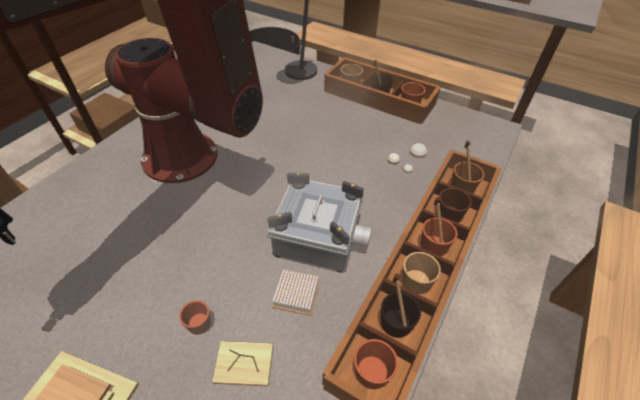

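View pics/side0.png

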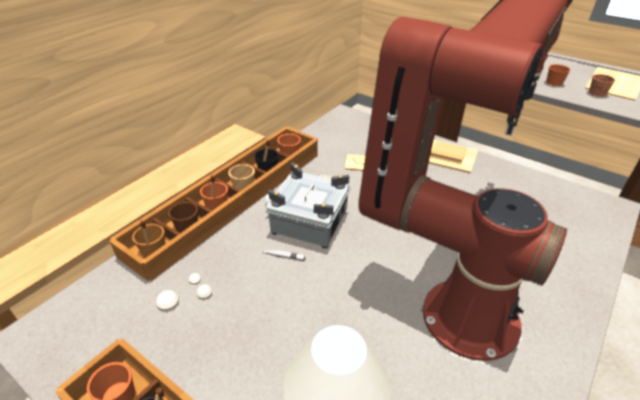

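The scene picture shows the extractor at about (318,218) with knobs near (298,180), (352,190), (280,220) and (340,233). The side view agrees, with the extractor near (308,205). Next I'll move the wrist camera over it.

```bash
python3 -m handwheel '[[[0,0.038,-0.0273,-0.0075,0,0,0],[0,0.038,-0.0273,-0.0075,0,0,0],[0,0.038,-0.0273,-0.0075,0,0,0],[0,0.038,-0.0273,-0.0075,0,0,0],[0,0.038,-0.0273,-0.0075,0,0,0],[0,0.038,-0.0273,-0.0075,0,0,0],[0,0.038,-0.0273,-0.0075,0,0,0],[0,0.038,-0.0273,-0.0075,0,0,0]]]'
python3 -m handwheel '[[[0,0.038,-0.0273,-0.0075,0,0,0],[0,0.038,-0.0273,-0.0075,0,0,0],[0,0.038,-0.0273,-0.0075,0,0,0],[0,0.038,-0.0273,-0.0075,0,0,0],[0,0.038,-0.0273,-0.0075,0,0,0],[0,0.038,-0.0273,-0.0075,0,0,0],[0,0.038,-0.0273,-0.0075,0,0,0],[0,0,0,0,0,0,0]]]'
python3 - <<'E'
from h import *
o=r.get_obs(); print(o["eef_pos"],o["tcp_rot"],o["joints"],o["ft_torque"])
s=snapshot("wrist"); cv2.imwrite("pics/w1.png",s["frame"]); np.save("T1.npy",s["T"])
print(np.round(s["T"],3).tolist())
for q in ["extractor","cover_mid","grip_fl","grip_br","grip_fr","grip_bl"]:
    print(q,[(np.round(d["at"],3).tolist(),round(d["p"],2)) for d in search_frame("wrist",q)[:4]])
E
```

```text
clock: 2.3
eef_pos: [0.3936, -0.2879, 0.3089]
tcp_rot: [0.0, 0.991, 0.131, 0.0]
force: [0.4, -0.7, -0.0]
gripper_width: 0.0855
gripper_force: 0.0
clock: 3.1
eef_pos: [0.6023, -0.0318, 0.3601]
tcp_rot: [-0.001, 0.991, 0.133, -0.0]
force: [0.1, -1.2, -0.7]
gripper_width: 0.0855
gripper_force: 0.0
[ 0.60225487 -0.03175877  0.36007496] [-6.25229326e-04  9.91064209e-01  1.33384193e-01 -3.00811236e-06] [-2.69824143e-01  1.77480635e-01  3.83154486e-01  1.77696681e+00
  1.14762196e-03  2.60420236e+00] [-0.00994304 -0.00381854  0.05110488]
[[0.265, 0.912, 0.314, 0.682], [-0.964, 0.251, 0.085, -0.01], [-0.001, -0.325, 0.946, 0.486], [0.0, 0.0, 0.0, 1.0]]
extractor [([0.64, -0.014, 0.128], 0.91)]
cover_mid [([0.482, 0.001, 0.149], 0.67), ([0.577, -0.047, 0.116], 0.65), ([0.526, 0.111, 0.012], 0.27)]
grip_fl [([0.482, 0.006, 0.15], 0.8)]
grip_br [([0.665, -0.094, 0.154], 0.75)]
grip_fr [([0.517, -0.136, 0.149], 0.85)]
grip_bl [([0.623, 0.045, 0.157], 0.91), ([0.484, 0.006, 0.146], 0.48)]
```

View pics/w1.png

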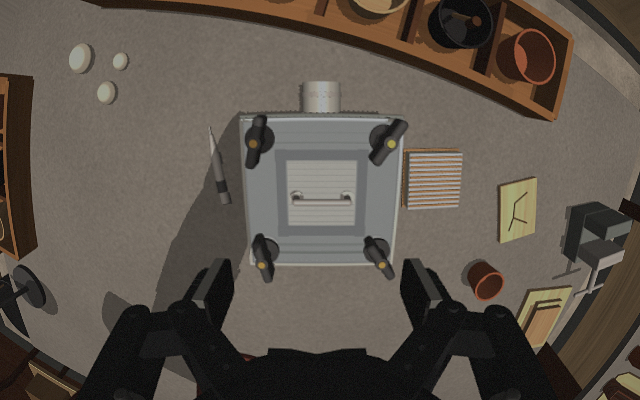

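The wrist view shows the four knobs: bl (257,143), br (388,142), fl (263,257) and fr (379,256), each with an orange dot on its bar top. I'll rectify this to the bar-top plane and take a second viewpoint for height.

```bash
cat >> h.py <<'E'
def proj(s,P):
    T=np.array(s["T"]); p=(np.atleast_2d(P)-T[:3,3])@T[:3,:3]
    f=200/np.tan(np.radians(s["vfov"])/2); x,y,z=p[:,0],-p[:,1],-p[:,2]
    rho=np.hypot(x,y); k=f*np.arctan2(rho,z)/np.maximum(rho,1e-9)
    return np.c_[s["cx"]+k*x,s["cy"]+k*y]
def ray(s,uv):
    T=np.array(s["T"]); f=200/np.tan(np.radians(s["vfov"])/2)
    d=np.atleast_2d(uv)-[s["cx"],s["cy"]]; rr=np.hypot(*d.T); th=rr/f
    v=np.c_[d[:,0]/rr*np.sin(th),-d[:,1]/rr*np.sin(th),-np.cos(th)]
    return T[:3,3],v@T[:3,:3].T
def dots(s):
    h=cv2.cvtColor(s["frame"],cv2.COLOR_BGR2HSV); m=cv2.inRange(h,(12,110,70),(32,255,255))
    dark=cv2.dilate((h[...,2]<75).astype(np.uint8),np.ones((3,3)))
    n,_,st,c=cv2.connectedComponentsWithStats(m)
    return [(c[i].round(1),st[i,4]) for i in range(1,n) if 8<st[i,4]<150]
def rect(s,c,z,half=.11,n=600):
    a=np.linspace(half,-half,n); X,Y=np.meshgrid(-a,a)   # cols world x, rows world y (up=+y)
    uv=proj(s,np.c_[(c[0]+X).ravel(),(c[1]+Y).ravel(),np.full(X.size,z)]).astype(np.float32).reshape(n,n,2)
    return cv2.remap(s["frame"],uv[...,0],uv[...,1],cv2.INTER_CUBIC)
E
python3 - <<'E'
from h import *
s=snapshot("wrist"); print(dots(s))
import pickle; pickle.dump(s,open("s1.pkl","wb"))
cv2.imwrite("pics/r1.png",rect(s,(.572,-.045),.156))
E
python3 -m handwheel '[[[0,-0.045,0,0,0,0,0],[0,-0.045,0,0.0,0,0,0],[0,0,0,0,0,0,0]]]'
python3 - <<'E'
from h import *
import pickle
s=snapshot("wrist"); print(dots(s)); pickle.dump(s,open("s2.pkl","wb"))
E
```

```text
[(array([470.5,  14.5]), np.int32(14)), (array([386.2, 138.6]), np.int32(52)), (array([248. , 139.6]), np.int32(57)), (array([410.7, 153.5]), np.int32(15)), (array([434., 153.]), np.int32(41)), (array([456. , 152.5]), np.int32(10)), (array([432.9, 158. ]), np.int32(75)), (array([431.5, 163. ]), np.int32(74)), (array([433.8, 167.7]), np.int32(65)), (array([419.6, 173.1]), np.int32(36)), (array([447.3, 172.1]), np.int32(23)), (array([429.2, 177.6]), np.int32(77)), (array([433.2, 182.2]), np.int32(76)), (array([414.2, 187.8]), np.int32(16)), (array([431.4, 186.9]), np.int32(18)), (array([449., 186.]), np.int32(15)), (array([431.1, 191.8]), np.int32(64)), (array([429.8, 196.4]), np.int32(80)), (array([  0.9, 200. ]), np.int32(9)), (array([428.5, 201. ]), np.int32(22)), (array([446.5, 200. ]), np.int32(16)), (array([412., 202.]), np.int32(11)), (array([498., 225.]), np.int32(11)), (array([  1.6, 229.4]), np.int32(10)), (array([  1. , 237.7]), np.int32(10)), (array([257.6, 261.6]), np.int32(38)), (array([378.3, 260.8]), np.int32(40)), (array([524., 318.]), np.int32(28)), (array([ 37.1, 372
[... 674 characters left out ...]
 (array([426.8, 118.4]), np.int32(25)), (array([449.2, 118.8]), np.int32(31)), (array([419.4, 123.7]), np.int32(24)), (array([445.4, 123.9]), np.int32(39)), (array([436.7, 128.9]), np.int32(57)), (array([437.8, 133.9]), np.int32(55)), (array([437.5, 139. ]), np.int32(54)), (array([438.3, 143.9]), np.int32(55)), (array([252.7, 188.6]), np.int32(53)), (array([385.7, 187.6]), np.int32(49)), (array([636.8, 210.9]), np.int32(10)), (array([542.3, 272.6]), np.int32(23)), (array([538., 283.]), np.int32(11)), (array([534.1, 292.3]), np.int32(28)), (array([527.9, 307.1]), np.int32(14)), (array([ 27.9, 359.5]), np.int32(28)), (array([ 21.1, 382.9]), np.int32(14)), (array([159.2, 397.4]), np.int32(59))]
```

View pics/r1.png

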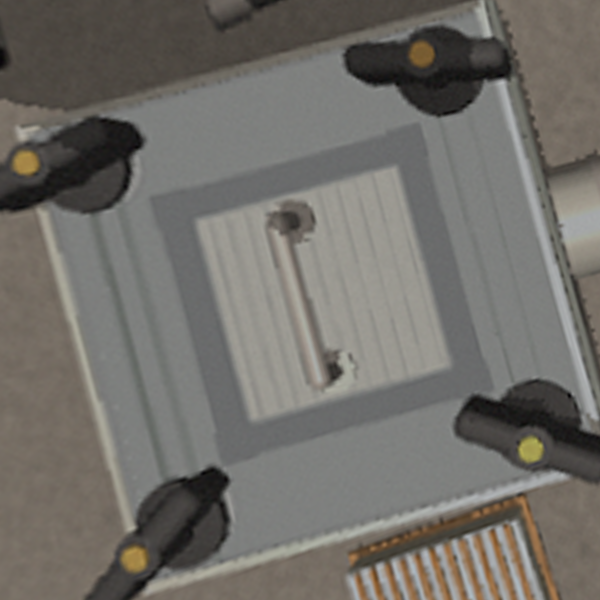

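```bash
python3 - <<'E'
from h import *
import pickle
s1=pickle.load(open("s1.pkl","rb")); s2=pickle.load(open("s2.pkl","rb"))
A=dict(bl=(248,139.6),br=(386.2,138.6),fl=(257.6,261.6),fr=(378.3,260.8))
B=dict(bl=(247.1,52.7),br=(389.7,52.2),fl=(252.7,188.6),fr=(385.7,187.6))
D={}
for k in A:
    o1,d1=ray(s1,A[k]);o2,d2=ray(s2,B[k]);d1,d2=d1[0],d2[0]
    t=np.linalg.lstsq(np.c_[d1,-d2],o2-o1,rcond=None)[0]
    p,q=o1+t[0]*d1,o2+t[1]*d2
    D[k]=(p+q)/2; z=.156;pz=[o+(z-o[2])/d[2]*d for o,d in((o1,d1),(o2,d2))]
    print(k,np.round(D[k],4),np.round(np.linalg.norm(p-q),4),np.round(pz,4)[:,:2].tolist())
c=sum(D.values())/4; print("c",c)
for a,b in(("fl","bl"),("fr","br"),("br","bl"),("fr","fl")):
    v=D[b]-D[a];print(a,b,np.hypot(*v[:2]),np.arctan2(v[1],v[0]))
s=snapshot("wrist")
for q in ["fl","br","fr","bl"]:
    print(q,[(np.round(d["at"],3).tolist(),round(d["p"],2)) for d in search_frame("wrist","grip_"+q)[:2]])
cv2.imwrite("pics/r2.png",rect(s,(.562,-.045),.156,half=.13))
o=r.get_obs(); print(o["eef_pos"],o["tcp_rot"])
E
```

```text
bl [0.6176 0.0445 0.1599] 0.0001 [[0.6169, 0.0452], [0.618, 0.0454]]
br [ 0.657  -0.0992  0.1587] 0.0002 [[0.6568, -0.0998], [0.6576, -0.0998]]
fl [0.4739 0.005  0.1598] 0.0001 [[0.4715, 0.0052], [0.4726, 0.0056]]
fr [ 0.5136 -0.1383  0.1602] 0.0 [[0.5114, -0.1399], [0.5126, -0.1396]]
c [ 0.56553371 -0.04701168  0.15965851]
fl bl 0.14899235634256452 0.2682057810348964
fr br 0.14870431133050951 0.2662869806032173
br bl 0.14898396043262271 1.8387104258310194
fr fl 0.1486988219816124 1.8406488117513518
fl [([0.479, 0.004, 0.149], 0.95)]
br [([0.661, -0.094, 0.155], 0.62)]
fr [([0.514, -0.136, 0.152], 0.81), ([0.57, -0.044, 0.115], 0.48)]
bl [([0.619, 0.042, 0.158], 0.93)]
[ 0.51371321 -0.05940782  0.36082448] [9.87979289e-05 9.91375265e-01 1.31053644e-01 1.26334168e-04]
```

View pics/r2.png

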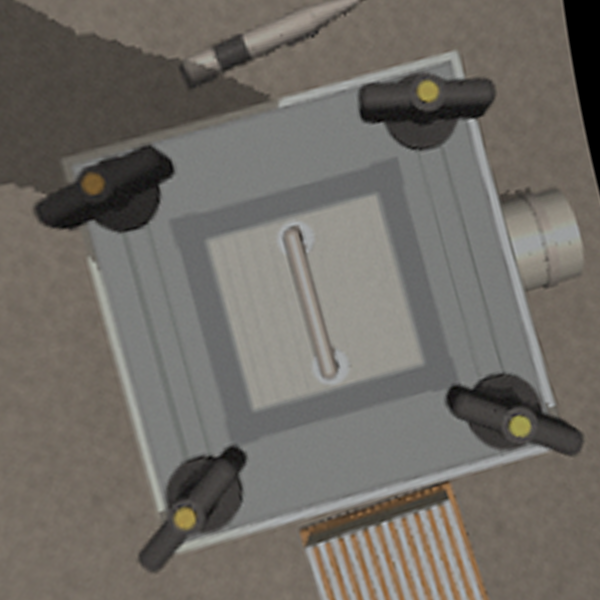

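Dots triangulate to a square of 149 mm, centre (0.5655,-0.047), yaw 0.267, tops at about 0.157. The bar directions read from r2 are fl ≈0.39 (42,214)-(170,162), bl ≈0.05, br ≈-0.35 and fr ≈0.87. I'll turn the wrist half round for joint room, then go to fl.

```bash
cat > go.py <<'E'
import sys
from h import *
# usage: go.py x y z yaw -> shift in current tool axes (before turning), turn in pi units (+ = clockwise)
o=r.get_obs(); q=o["tcp_rot"]; M=R.from_quat(q,scalar_first=True).as_matrix()
x,y,z,yaw=map(float,sys.argv[1:5])
y0=np.arctan2(M[1,0],M[0,0]); d=(yaw-y0+np.pi)%(2*np.pi)-np.pi
print("pos",np.round(o["eef_pos"],4),"yaw",round(y0,4),"q6",round(o["joints"][5],3),"tiltz",np.round(M[:,2],4),"t",o["clock"])
print("shift",np.round(M.T@(np.array([x,y,z])-o["eef_pos"]),4),"turn",round(-d/np.pi,4),"w",round(o["gripper_width"],4),"tq",np.round(o["ft_torque"],3),"F",np.round(o["force"],1))
E
python3 -m handwheel '[[[0.5,0,0,0.007,0,0,-0.0473],[0.5,0,0,0.007,0,0,-0.0473],[0.5,0,0,0.007,0,0,-0.0473],[0.5,0,0,0.007,0,0,-0.0473],[0.5,0,0,0.007,0,0,-0.0473],[0.5,0,0,0.007,0,0,-0.0473],[0.5,0,0,0.007,0,0,-0.0473],[0.5,0,0,0.007,0,0,-0.0473]]]'
python3 -m handwheel '[[[0.5,0,0,0.007,0,0,-0.0473],[0.5,0,0,0.007,0,0,-0.0473],[0.5,0,0,0.007,0,0,-0.0473],[0.5,0,0,0.007,0,0,-0.0473],[0.5,0,0,0.007,0,0,-0.0473],[0.5,0,0,0.007,0,0,-0.0473],[0.5,0,0,0.007,0,0,-0.0473],[0.5,0,0,0.007,0,0,-0.0473]]]'
python3 -m handwheel '[[[0.5,0,0,0.007,0,0,-0.0473],[0.5,0,0,0.007,0,0,-0.0473],[0.5,0,0,0.007,0,0,-0.0473],[0.5,0,0,0.007,0,0,-0.0473],[0.5,0,0,0.007,0,0,-0.0473],[0.5,0,0,0.007,0,0,-0.0473],[0.5,0,0,0,0,0,0],[0.5,0,0,0,0,0,0]]]'
python3 go.py 0.4734 0.0055 0.146 3.5276
```

```text
clock: 4.9
eef_pos: [0.5137, -0.0592, 0.3043]
tcp_rot: [-0.0, 0.746, 0.666, -0.0]
force: [0.2, 0.0, 0.8]
gripper_width: 0.0422
gripper_force: 0.0
clock: 5.7
eef_pos: [0.5137, -0.0592, 0.2483]
tcp_rot: [-0.0, 0.245, 0.97, -0.0]
force: [-0.4, -0.7, -0.0]
gripper_width: 0.0426
gripper_force: 0.0
clock: 6.5
eef_pos: [0.5133, -0.0592, 0.2067]
tcp_rot: [-0.0, -0.192, 0.981, 0.0]
force: [0.4, 1.4, 0.4]
gripper_width: 0.0426
gripper_force: 0.0
pos [ 0.5133 -0.0592  0.2067] yaw -2.7553 q6 -0.755 tiltz [-4.e-04  1.e-04 -1.e+00] t 6.5
shift [0.0126 0.075  0.0608] turn 0.0001 w 0.0426 tq [ 0.027 -0.024 -0.039] F [0.4 1.4 0.4]
```

```bash
python3 -m handwheel '[[[0.5,0.0063,0.0375,0,0,0,0],[0.5,0.0063,0.0375,0,0,0,0],[0.5,0,0,0.02,0,0,0],[0.5,0,0,0.02,0,0,0],[0.5,0,0,0.021,0,0,0],[0.5,0,0,0,0,0,0]]]'
python3 go.py 0.4734 0.0055 0.146 3.5276
python3 - <<'E'
from h import *
s=snapshot("wrist"); cv2.imwrite("pics/w3.png",s["frame"])
E
```

```text
clock: 7.1
eef_pos: [0.4717, 0.0057, 0.1438]
tcp_rot: [-0.002, -0.192, 0.981, 0.001]
force: [-0.5, -0.7, 0.5]
gripper_width: 0.0428
gripper_force: 0.0
pos [0.4717 0.0057 0.1438] yaw -2.7544 q6 -0.653 tiltz [-3.3e-03  8.0e-04 -1.0e+00] t 7.1
shift [-0.0015 -0.0008 -0.0022] turn 0.0004 w 0.0428 tq [-0.043  0.028 -0.004] F [-0.5 -0.7  0.5]
```

View pics/w3.png

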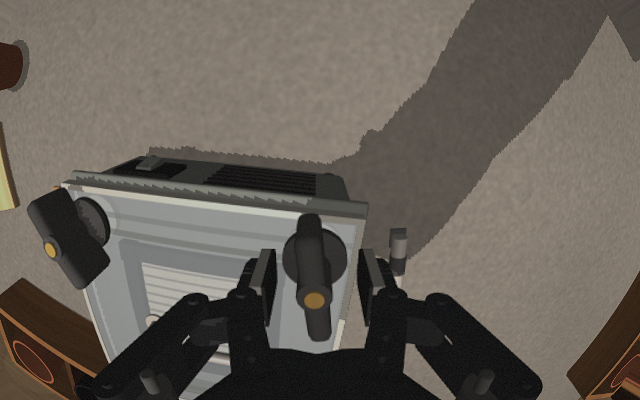

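The bar at (315,280) stands between the pads, well aligned. I'll grip it and turn.

```bash
python3 -m handwheel '[[[1,0,0,0,0,0,0],[1,0,0,0,0,0,0],[1,0,0,0,0,0,0],[1,0,0,0,0,0,0],[1,0,0,0,0,0,0]]]'
python3 go.py 0.4734 0.0055 0.146 3.5276
python3 -m handwheel '[[[1,0,0,0.0003,0,0,0.045],[1,0,0,0.0003,0,0,0.045],[1,0,0,0.0003,0,0,0.045]]]'
python3 go.py 0.4734 0.0055 0.146 3.5276
python3 -m handwheel '[[[1,0,0,0.0003,0,0,0.045],[1,0,0,0.0002,0,0,0.045],[1,0,0,0.0002,0,0,0.045],[1,0,0,0.0003,0,0,0.045]]]'
python3 go.py 0.4734 0.0055 0.146 3.5276
python3 -m handwheel '[[[1,0,0,0,0,0,0]]]'
python3 go.py 0.4734 0.0055 0.146 3.5276
```

```text
clock: 7.65
eef_pos: [0.4736, 0.0052, 0.1472]
tcp_rot: [0.001, -0.194, 0.981, -0.0]
force: [-0.2, 1.2, 6.2]
gripper_width: 0.0109
gripper_force: 60.0
pos [0.4736 0.0052 0.1472] yaw -2.7516 q6 -0.656 tiltz [ 2.2e-03 -3.0e-04 -1.0e+00] t 7.65
shift [0.0001 0.0004 0.0012] turn 0.0013 w 0.0109 tq [ 0.374  0.199 -0.081] F [-0.2  1.2  6.2]
clock: 7.95
eef_pos: [0.4736, 0.0053, 0.1464]
tcp_rot: [0.001, 0.02, 1.0, -0.0]
force: [-1.4, 2.4, 7.9]
gripper_width: 0.0108
gripper_force: 60.3
pos [0.4736 0.0053 0.1464] yaw 3.1019 q6 -0.227 tiltz [ 2.2e-03 -1.0e-04 -1.0e+00] t 7.95
shift [0.0002 0.0002 0.0004] turn -0.1355 w 0.0108 tq [0.5   0.228 0.103] F [-1.4  2.4  7.9]
clock: 8.35
eef_pos: [0.4736, 0.0054, 0.1453]
tcp_rot: [0.001, 0.298, 0.955, 0.0]
force: [-0.4, 2.3, 6.5]
gripper_width: 0.0109
gripper_force: 60.2
pos [0.4736 0.0054 0.1453] yaw 2.5365 q6 0.339 tiltz [ 2.3e-03  2.0e-04 -1.0e+00] t 8.35
shift [ 0.0002 -0.0001 -0.0007] turn -0.3155 w 0.0109 tq [0.676 0.115 0.026] F [-0.4  2.3  6.5]
clock: 8.45
eef_pos: [0.4736, 0.0054, 0.1453]
tcp_rot: [0.001, 0.298, 0.955, 0.0]
force: [-0.9, 3.4, 7.0]
gripper_width: 0.0113
gripper_force: 60.2
pos [0.4736 0.0054 0.1453] yaw 2.5372 q6 0.338 tiltz [ 2.2e-03  2.0e-04 -1.0e+00] t 8.45
shift [ 0.0002 -0.0001 -0.0007] turn -0.3152 w 0.0113 tq [ 0.634  0.117 -0.088] F [-0.9  3.4  7. ]
```

```bash
python3 -m handwheel '[[[0.5,0,0,0,0,0,0],[0.5,0,0,0,0,0,0],[0.5,0,0,0,0,0,0],[0.5,0,0,-0.022,0,0,0],[0.5,0,0,-0.022,0,0,0],[0.5,-0.0422,0.0036,0,0,0,0],[0.5,-0.0422,0.0036,0,0,0,0],[0.5,-0.0422,0.0036,0,0,0,0]]]'
python3 -m handwheel '[[[0.5,-0.0422,0.0036,0,0,0,0],[0.5,-0.0422,0.0036,0,0,0,0],[0.5,0,0,0,0,0,-0.04],[0.5,0,0,0,0,0,-0.04],[0.5,0,0,0,0,0,0],[0.5,0,0,0,0,0,0]]]'
python3 go.py 0.6576 -0.0995 0.146 2.79
python3 - <<'E'
from h import *
s=snapshot("wrist"); cv2.imwrite("pics/w4.png",s["frame"])
E
```

```text
clock: 9.25
eef_pos: [0.5849, -0.0581, 0.1881]
tcp_rot: [0.0, 0.295, 0.955, -0.0]
force: [-0.4, 1.2, 0.3]
gripper_width: 0.0427
gripper_force: 0.0
clock: 9.85
eef_pos: [0.6571, -0.0989, 0.1878]
tcp_rot: [-0.0, 0.175, 0.985, -0.0]
force: [-0.5, -0.4, 0.8]
gripper_width: 0.0429
gripper_force: 0.0
pos [ 0.6571 -0.0989  0.1878] yaw 2.7901 q6 0.006 tiltz [-2.e-04 -1.e-04 -1.e+00] t 9.85
shift [-0.0007 -0.0004  0.0418] turn 0.0 w 0.0429 tq [ 0.001 -0.035  0.001] F [-0.5 -0.4  0.8]
```

View pics/w4.png

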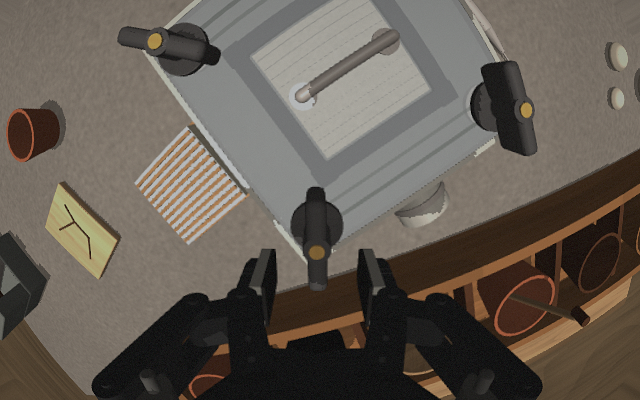

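The br bar at (316,235) is aligned and centred between the pads. Next: descend, grip and turn.

```bash
python3 -m handwheel '[[[0.5,0,0,0.021,0,0,0],[0.5,0,0,0.02,0,0,0],[1,0,0,0,0,0,0],[1,0,0,0,0,0,0],[1,0,0,0,0,0,0],[1,0,0,0,0,0,0],[1,0,0,0,0,0,0]]]'
python3 go.py 0.6576 -0.0995 0.146 2.79
python3 -m handwheel '[[[1,0,0,0.0003,0,0,0.045],[1,0,0,0.0003,0,0,0.045],[1,0,0,0.0003,0,0,0.045],[1,0,0,0.0003,0,0,0.045],[1,0,0,0.0002,0,0,0.045],[1,0,0,0.0002,0,0,0.045],[1,0,0,0.0003,0,0,0.045]]]'
python3 go.py 0.6576 -0.0995 0.146 2.79
python3 -m handwheel '[[[0.5,0,0,0,0,0,0],[0.5,0,0,0,0,0,0],[0.5,0,0,0,0,0,0],[0.5,0,0,-0.022,0,0,0],[0.5,0,0,-0.022,0,0,0]]]'
python3 go.py 0.513 -0.1391 0.19 4.014
```

```text
clock: 10.6
eef_pos: [0.6572, -0.0989, 0.1477]
tcp_rot: [0.0, 0.173, 0.985, -0.0]
force: [-4.2, 0.5, 1.0]
gripper_width: 0.0107
gripper_force: 61.2
pos [ 0.6572 -0.0989  0.1477] yaw 2.7934 q6 0.003 tiltz [ 2.e-04 -4.e-04 -1.e+00] t 10.6
shift [-0.0006 -0.0004  0.0017] turn 0.0011 w 0.0107 tq [ 0.057  0.957 -0.028] F [-4.2  0.5  1. ]
clock: 11.3
eef_pos: [0.658, -0.0982, 0.1459]
tcp_rot: [0.001, 0.622, 0.783, 0.001]
force: [0.2, 4.4, -0.2]
gripper_width: 0.0108
gripper_force: 61.2
pos [ 0.658  -0.0982  0.1459] yaw 1.7988 q6 0.998 tiltz [ 2.2e-03  9.0e-04 -1.0e+00] t 11.3
shift [-0.0011 -0.0007 -0.0001] turn -0.3155 w 0.0108 tq [ 0.773 -0.233  0.08 ] F [ 0.2  4.4 -0.2]
clock: 11.8
eef_pos: [0.6568, -0.0989, 0.1889]
tcp_rot: [-0.001, 0.619, 0.785, -0.0]
force: [0.3, -0.1, -0.0]
gripper_width: 0.0426
gripper_force: 0.0
pos [ 0.6568 -0.0989  0.1889] yaw 1.8063 q6 0.99 tiltz [-1.3e-03  2.0e-04 -1.0e+00] t 11.8
shift [-0.0056 -0.1492 -0.0009] turn -0.7027 w 0.0426 tq [ 0.005 -0.025  0.018] F [ 0.3 -0.1 -0. ]
```

```bash
python3 -m handwheel '[[[0.5,-0.0014,-0.0373,0,0,0,0],[0.5,-0.0014,-0.0373,0,0,0,0],[0.5,-0.0014,-0.0373,0,0,0,0],[0.5,-0.0014,-0.0373,0,0,0,0],[0.5,0,0,0,0,0,-0.0469],[0.5,0,0,0,0,0,-0.0469],[0.5,0,0,0,0,0,-0.0469],[0.5,0,0,0,0,0,-0.0469]]]'
python3 -m handwheel '[[[0.5,0,0,0,0,0,-0.0468],[0.5,0,0,0,0,0,-0.0468],[0.5,0,0,0,0,0,-0.0468],[0.5,0,0,0,0,0,-0.0468],[0.5,0,0,0,0,0,-0.0468],[0.5,0,0,0,0,0,-0.0468],[0.5,0,0,0,0,0,-0.0468],[0.5,0,0,0,0,0,-0.0468]]]'
python3 -m handwheel '[[[0.5,0,0,0,0,0,-0.0468],[0.5,0,0,0,0,0,-0.0468],[0.5,0,0,0,0,0,-0.0468],[0.5,0,0,0,0,0,0],[0.5,0,0,0,0,0,0]]]'
python3 go.py 0.513 -0.1391 0.146 4.014
python3 - <<'E'
from h import *
s=snapshot("wrist"); cv2.imwrite("pics/w5.png",s["frame"])
E
```

```text
clock: 12.6
eef_pos: [0.5134, -0.1391, 0.1894]
tcp_rot: [0.0, 0.362, 0.932, -0.0]
force: [0.1, -0.2, 0.3]
gripper_width: 0.0426
gripper_force: 0.0
clock: 13.4
eef_pos: [0.5135, -0.139, 0.1893]
tcp_rot: [0.0, -0.216, 0.976, -0.0]
force: [-0.6, -0.0, 0.2]
gripper_width: 0.0428
gripper_force: 0.0
clock: 13.9
eef_pos: [0.5135, -0.139, 0.1892]
tcp_rot: [0.0, -0.42, 0.908, -0.0]
force: [-0.1, 0.3, 0.1]
gripper_width: 0.0425
gripper_force: 0.0
pos [ 0.5135 -0.139   0.1892] yaw -2.2758 q6 -1.376 tiltz [ 4.e-04 -4.e-04 -1.e+00] t 13.9
shift [0.0004 0.0003 0.0432] turn -0.0021 w 0.0425 tq [ 0.044 -0.015 -0.001] F [-0.1  0.3  0.1]
```

View pics/w5.png

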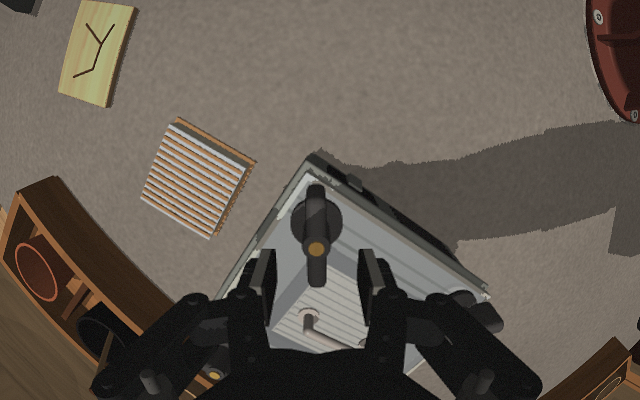

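The fr bar at (316,235) is aligned and centred.

```bash
python3 -m handwheel '[[[0.5,0,0,0.021,0,0,0],[0.5,0,0,0.0215,0,0,0],[1,0,0,0,0,0,0],[1,0,0,0,0,0,0],[1,0,0,0,0,0,0],[1,0,0,0,0,0,0],[1,0,0,0,0,0,0]]]'
python3 go.py 0.513 -0.1391 0.146 4.014
python3 -m handwheel '[[[1,0,0,0.0003,0,0,0.045],[1,0,0,0.0003,0,0,0.045],[1,0,0,0.0003,0,0,0.045],[1,0,0,0.0003,0,0,0.045],[1,0,0,0.0002,0,0,0.045],[1,0,0,0.0002,0,0,0.045],[1,0,0,0.0003,0,0,0.045]]]'
python3 go.py 0.513 -0.1391 0.146 4.014
python3 -m handwheel '[[[0.5,0,0,0,0,0,0],[0.5,0,0,0,0,0,0],[0.5,0,0,0,0,0,0],[0.5,0,0,-0.022,0,0,0],[0.5,0,0,-0.022,0,0,0]]]'
python3 go.py 0.618 0.0451 0.19 3.19
```

```text
clock: 14.65
eef_pos: [0.5136, -0.1391, 0.1471]
tcp_rot: [0.0, -0.421, 0.907, -0.0]
force: [0.3, -1.5, -1.2]
gripper_width: 0.0108
gripper_force: 60.9
pos [ 0.5136 -0.1391  0.1471] yaw -2.2728 q6 -1.379 tiltz [ 7.e-04 -7.e-04 -1.e+00] t 14.65
shift [0.0004 0.0005 0.0011] turn -0.0012 w 0.0108 tq [-0.235  0.023  0.025] F [ 0.3 -1.5 -1.2]
clock: 15.35
eef_pos: [0.5137, -0.1391, 0.1453]
tcp_rot: [0.001, 0.063, 0.998, -0.0]
force: [-0.3, -0.7, -2.8]
gripper_width: 0.0109
gripper_force: 61.1
pos [ 0.5137 -0.1391  0.1453] yaw 3.0151 q6 -0.384 tiltz [ 1.e-03 -7.e-04 -1.e+00] t 15.35
shift [ 0.0007 -0.0001 -0.0007] turn -0.318 w 0.0109 tq [-0.112 -0.138  0.075] F [-0.3 -0.7 -2.8]
clock: 15.85
eef_pos: [0.5129, -0.1385, 0.1888]
tcp_rot: [-0.001, 0.059, 0.998, 0.0]
force: [-0.5, -0.1, 0.3]
gripper_width: 0.0427
gripper_force: 0.0
pos [ 0.5129 -0.1385  0.1888] yaw 3.0236 q6 -0.392 tiltz [-1.1e-03  6.0e-04 -1.0e+00] t 15.85
shift [-0.0827  0.1947 -0.0012] turn -0.053 w 0.0427 tq [-0.001 -0.014  0.019] F [-0.5 -0.1  0.3]
```

```bash
python3 -m handwheel '[[[0.5,-0.0165,0.0389,0,0,0,0],[0.5,-0.0165,0.0389,0,0,0,0],[0.5,-0.0165,0.0389,0,0,0,0],[0.5,-0.0165,0.0389,0,0,0,0],[0.5,-0.0165,0.0389,0,0,0,0],[0.5,0,0,0,0,0,-0.0265],[0.5,0,0,0,0,0,-0.0265],[0.5,0,0,0,0,0,0]]]'
python3 -m handwheel '[[[0.5,0,0,0,0,0,0]]]'
python3 go.py 0.618 0.0451 0.146 3.19
python3 - <<'E'
from h import *
s=snapshot("wrist"); cv2.imwrite("pics/w6.png",s["frame"])
E
```

```text
clock: 16.65
eef_pos: [0.6187, 0.0448, 0.1885]
tcp_rot: [-0.0, -0.025, 1.0, -0.0]
force: [-0.2, 0.0, 0.5]
gripper_width: 0.0429
gripper_force: 0.0
clock: 16.75
eef_pos: [0.6186, 0.0443, 0.1887]
tcp_rot: [0.0, -0.022, 1.0, -0.0]
force: [-0.5, -0.6, -0.1]
gripper_width: 0.0426
gripper_force: 0.0
pos [0.6186 0.0443 0.1887] yaw -3.0969 q6 -0.184 tiltz [ 1.e-04 -1.e-04 -1.e+00] t 16.75
shift [0.0006 0.0008 0.0427] turn -0.0012 w 0.0426 tq [ 0.034 -0.053  0.002] F [-0.5 -0.6 -0.1]
```

View pics/w6.png

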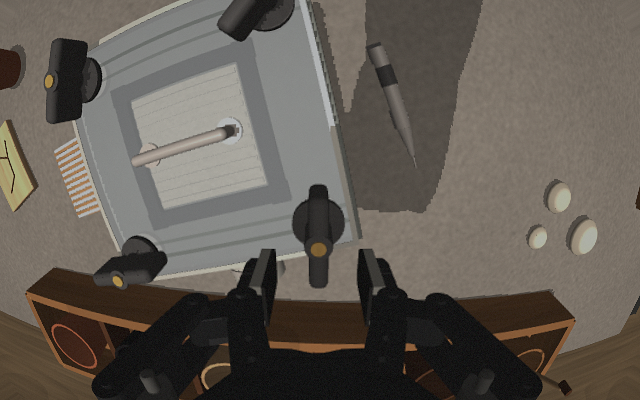

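The bl bar at (318,235) is centred and aligned.

```bash
python3 -m handwheel '[[[0.5,0,0.0006,0.021,0,0,0],[0.5,0,0,0.0215,0,0,0],[1,0,0,0,0,0,0],[1,0,0,0,0,0,0],[1,0,0,0,0,0,0],[1,0,0,0,0,0,0],[1,0,0,0,0,0,0]]]'
python3 go.py 0.618 0.0451 0.146 3.19
python3 -m handwheel '[[[1,0,0,0.0003,0,0,0.045],[1,0,0,0.0003,0,0,0.045],[1,0,0,0.0003,0,0,0.045],[1,0,0,0.0003,0,0,0.045],[1,0,0,0.0002,0,0,0.045],[1,0,0,0.0002,0,0,0.045],[1,0,0,0.0003,0,0,0.045]]]'
python3 go.py 0.618 0.0451 0.146 3.19
python3 -m handwheel '[[[0.5,0,0,0,0,0,0],[0.5,0,0,0,0,0,0],[0.5,0,0,0,0,0,0],[0.5,0,0,-0.022,0,0,0],[0.5,0,0,-0.022,0,0,0]]]'
python3 go.py 0.4736 0.0054 0.19 2.537
```

```text
clock: 17.5
eef_pos: [0.6186, 0.045, 0.1468]
tcp_rot: [0.0, -0.023, 1.0, -0.0]
force: [-2.9, 1.4, 1.1]
gripper_width: 0.0109
gripper_force: 60.2
pos [0.6186 0.045  0.1468] yaw -3.0956 q6 -0.184 tiltz [ 2.e-04 -1.e-04 -1.e+00] t 17.5
shift [0.0006 0.0001 0.0008] turn -0.0008 w 0.0109 tq [ 0.29   0.856 -0.043] F [-2.9  1.4  1.1]
clock: 18.2
eef_pos: [0.6185, 0.0451, 0.1449]
tcp_rot: [0.0, 0.457, 0.889, 0.0]
force: [-4.1, 1.7, 2.4]
gripper_width: 0.0111
gripper_force: 60.5
pos [0.6185 0.0451 0.1449] yaw 2.1924 q6 0.812 tiltz [ 1.e-04  0.e+00 -1.e+00] t 18.2
shift [ 0.0003 -0.0004 -0.0011] turn -0.3176 w 0.0111 tq [0.334 1.007 0.018] F [-4.1  1.7  2.4]
clock: 18.7
eef_pos: [0.6183, 0.0449, 0.1882]
tcp_rot: [-0.0, 0.453, 0.891, -0.0]
force: [-0.1, -0.3, -0.0]
gripper_width: 0.0426
gripper_force: 0.0
pos [0.6183 0.0449 0.1882] yaw 2.2003 q6 0.803 tiltz [-0.001 -0.    -1.   ] t 18.7
shift [ 0.0533 -0.1402 -0.0016] turn -0.1072 w 0.0426 tq [-0.005 -0.025 -0.015] F [-0.1 -0.3 -0. ]
```

```bash
python3 -m handwheel '[[[0.5,0.0133,-0.035,0,0,0,0],[0.5,0.0133,-0.035,0,0,0,0],[0.5,0.0133,-0.035,0,0,0,0],[0.5,0.0133,-0.035,0,0,0,0],[0.5,0,0,0,0,0,-0.0357],[0.5,0,0,0,0,0,-0.0357],[0.5,0,0,0,0,0,-0.0357],[0.5,0,0,0,0,0,0]]]'
python3 -m handwheel '[[[0.5,0,0,0.021,0,0,0],[0.5,0,0,0.0225,0,0,0],[1,0,0,0,0,0,0],[1,0,0,0,0,0,0],[1,0,0,0,0,0,0],[1,0,0,0,0,0,0],[1,0,0,0,0,0,0]]]'
python3 go.py 0.4736 0.0054 0.145 2.537
python3 -m handwheel '[[[1,0,0,0.0003,0,0,0.03],[1,0,0,0.0002,0,0,0.03]]]'
python3 go.py 0.4736 0.0054 0.145 2.537
python3 -m handwheel '[[[1,0,0,0.0002,0,0,0.03]]]'
python3 go.py 0.4736 0.0054 0.145 2.537
```

```text
clock: 19.5
eef_pos: [0.4743, 0.0057, 0.1886]
tcp_rot: [0.001, 0.297, 0.955, -0.0]
force: [0.2, -0.7, 0.8]
gripper_width: 0.0424
gripper_force: 0.0
clock: 20.2
eef_pos: [0.4739, 0.0057, 0.1454]
tcp_rot: [0.0, 0.299, 0.954, -0.0]
force: [-5.4, -2.0, 2.1]
gripper_width: 0.011
gripper_force: 60.3
pos [0.4739 0.0057 0.1454] yaw 2.5341 q6 0.343 tiltz [-1.e-04 -7.e-04 -1.e+00] t 20.2
shift [ 0.0001 -0.0004  0.0004] turn -0.0009 w 0.011 tq [-0.344  1.099  0.003] F [-5.4 -2.   2.1]
clock: 20.4
eef_pos: [0.474, 0.0057, 0.145]
tcp_rot: [0.0, 0.389, 0.921, -0.0]
force: [-4.9, -1.7, 3.1]
gripper_width: 0.0111
gripper_force: 60.5
pos [0.474  0.0057 0.145 ] yaw 2.3421 q6 0.535 tiltz [ 1.e-04 -7.e-04 -1.e+00] t 20.4
shift [ 0.0001 -0.0005  0.    ] turn -0.062 w 0.0111 tq [-0.347  1.178  0.061] F [-4.9 -1.7  3.1]
clock: 20.5
eef_pos: [0.474, 0.0057, 0.1449]
tcp_rot: [0.0, 0.432, 0.902, -0.0]
force: [-5.4, -1.7, 3.9]
gripper_width: 0.0108
gripper_force: 60.7
pos [0.474  0.0057 0.1449] yaw 2.2477 q6 0.629 tiltz [ 2.e-04 -7.e-04 -1.e+00] t 20.5
shift [ 0.     -0.0005 -0.0001] turn -0.0921 w 0.0108 tq [-0.321  1.252  0.116] F [-5.4 -1.7  3.9]
```

```bash
cat > t.py <<'E'
from h import *
o=r.get_obs(); q=o["tcp_rot"]; M=R.from_quat(q,scalar_first=True).as_matrix()
print("yaw",round(np.arctan2(M[1,0],M[0,0]),3),"tqz",round(o["ft_torque"][2],3),"eff6",round(o["effort"][5],3),"z",round(o["eef_pos"][2],4),"F",np.round(o["force"],1),"t",o["clock"])
E
python3 -m handwheel '[[[1,0,0,0.0002,0,0,0.03]]]' >/dev/null; python3 t.py
python3 -m handwheel '[[[1,0,0,0.0002,0,0,0.03]]]' >/dev/null; python3 t.py
```

```text
yaw 2.154 tqz 0.248 eff6 -1.347 z 0.1448 F [-6.5 -1.5  5. ] t 20.6
yaw 2.059 tqz 0.283 eff6 -1.244 z 0.1447 F [-7.4 -0.7  5.3] t 20.7
```

```bash
python3 -m handwheel '[[[0.5,0,0,0,0,0,0],[0.5,0,0,0,0,0,0],[0.5,0,0,0,0,0,0],[0.5,0,0,-0.022,0,0,0],[0.5,0,0,-0.022,0,0,0]]]' >/dev/null
python3 go.py 0.6576 -0.0987 0.19 1.80
```

```text
pos [0.4738 0.006  0.1878] yaw 2.0646 q6 0.813 tiltz [-8.e-04  4.e-04 -1.e+00] t 21.2
shift [-0.1793  0.1122 -0.0024] turn 0.0842 w 0.0421 tq [-0.025 -0.01  -0.036] F [-0.5 -0.5  1. ]
```

```bash
python3 -m handwheel '[[[0.5,-0.0359,0.0224,0,0,0,0],[0.5,-0.0359,0.0224,0,0,0,0],[0.5,-0.0359,0.0224,0,0,0,0],[0.5,-0.0359,0.0224,0,0,0,0],[0.5,-0.0357,0.0224,0,0,0,0],[0.5,0,0,0,0,0,0.042],[0.5,0,0,0,0,0,0.042],[0.5,0,0,0,0,0,0]]]' >/dev/null
python3 -m handwheel '[[[0.5,0,0,0.021,0,0,0],[0.5,0,0,0.0225,0,0,0],[1,0,0,0,0,0,0],[1,0,0,0,0,0,0],[1,0,0,0,0,0,0],[1,0,0,0,0,0,0],[1,0,0,0,0,0,0]]]'
python3 t.py
python3 -m handwheel '[[[1,0,0,0.0003,0,0,0.03],[1,0,0,0.0002,0,0,0.03]]]'>/dev/null;python3 t.py
python3 -m handwheel '[[[1,0,0,0.0002,0,0,0.03]]]'>/dev/null;python3 t.py
```

```text
clock: 22.7
eef_pos: [0.6579, -0.0989, 0.1449]
tcp_rot: [0.0, 0.622, 0.783, 0.0]
force: [2.1, 2.8, -1.1]
gripper_width: 0.011
gripper_force: 60.6
yaw 1.8 tqz 0.088 eff6 0.034 z 0.1449 F [ 2.1  2.8 -1.1] t 22.7
yaw 1.608 tqz 0.038 eff6 -1.607 z 0.1446 F [ 3.   3.4 -0.5] t 22.9
yaw 1.514 tqz 0.109 eff6 -1.468 z 0.1445 F [ 2.7  4.4 -0.5] t 23.0
```

```bash

python3 -m handwheel '[[[1,0,0,0.0002,0,0,0.03]]]'>/dev/null;python3 t.py
python3 -m handwheel '[[[1,0,0,0.0001,0,0,0.015]]]'>/dev/null;python3 t.py
python3 -m handwheel '[[[1,0,0,0.0001,0,0,0.015]]]'>/dev/null;python3 t.py
```

```text
yaw 1.419 tqz 0.175 eff6 -1.423 z 0.1443 F [2.6 4.1 0.2] t 23.1
yaw 1.373 tqz 0.156 eff6 -0.008 z 0.1443 F [ 2.7  3.6 -0.3] t 23.2
yaw 1.327 tqz 0.197 eff6 -0.508 z 0.1442 F [ 1.9  3.8 -0.6] t 23.3
```

```bash

python3 -m handwheel '[[[1,0,0,0.0001,0,0,0.02]]]'>/dev/null;python3 t.py
python3 -m handwheel '[[[1,0,0,0.0001,0,0,0.02]]]'>/dev/null;python3 t.py
```

```text
yaw 1.264 tqz 0.267 eff6 -0.953 z 0.1442 F [3.8 4.1 1. ] t 23.4
yaw 1.201 tqz 0.432 eff6 -0.704 z 0.1441 F [ 3.9  2.9 -0.1] t 23.5
```

```bash
python3 -m handwheel '[[[1,0,0,0,0,0,0]]]' >/dev/null; python3 t.py; python3 -m handwheel '[[[0.5,0,0,0,0,0,0],[0.5,0,0,0,0,0,0],[0.5,0,0,0,0,0,0],[0.5,0,0,-0.022,0,0,0],[0.5,0,0,-0.022,0,0,0]]]' >/dev/null
python3 go.py 0.5136 -0.1391 0.19 3.015
```

```text
yaw 1.202 tqz -0.204 eff6 0.702 z 0.1441 F [3.  4.3 2.2] t 23.6
pos [ 0.6568 -0.0993  0.1866] yaw 1.2026 q6 1.593 tiltz [-1.9e-03  2.0e-04 -1.0e+00] t 24.1
shift [-0.0887 -0.1193 -0.0031] turn -0.5769 w 0.0425 tq [-0.004 -0.034  0.023] F [ 0.4 -0.4  0.6]
```

```bash
python3 -m handwheel '[[[0.5,-0.0222,-0.0298,0,0,0,0],[0.5,-0.0222,-0.0298,0,0,0,0],[0.5,-0.0222,-0.0298,0,0,0,0],[0.5,-0.0222,-0.0298,0,0,0,0],[0.5,0,0,0,0,0,-0.0444],[0.5,0,0,0,0,0,-0.0444],[0.5,0,0,0,0,0,-0.0444],[0.5,0,0,0,0,0,-0.0444]]]' >/dev/null
python3 -m handwheel '[[[0.5,0,0,0,0,0,-0.0444],[0.5,0,0,0,0,0,-0.0444],[0.5,0,0,0,0,0,-0.0444],[0.5,0,0,0,0,0,-0.0444],[0.5,0,0,0,0,0,-0.0444],[0.5,0,0,0,0,0,-0.0444],[0.5,0,0,0,0,0,-0.0444],[0.5,0,0,0,0,0,-0.0444]]]' >/dev/null
python3 -m handwheel '[[[0.5,0,0,0.021,0,0,-0.0444],[0.5,0,0,0.021,0,0,0],[0.5,0,0,0,0,0,0]]]' >/dev/null
python3 go.py 0.5136 -0.1391 0.145 3.015
```

```text
pos [ 0.5128 -0.1385  0.1422] yaw 3.0156 q6 -0.384 tiltz [-0.0039  0.0017 -1.    ] t 26.0
shift [-0.0009 -0.0005 -0.0028] turn 0.0002 w 0.0431 tq [ 0.033  0.074 -0.004] F [-0.1 -0.6  0.8]
```

```bash
python3 -m handwheel '[[[1,0,0,0,0,0,0],[1,0,0,0,0,0,0],[1,0,0,0,0,0,0],[1,0,0,0,0,0,0],[1,0,0,0,0,0,0]]]' 
python3 t.py
python3 -m handwheel '[[[1,0,0,0.0003,0,0,0.03],[1,0,0,0.0002,0,0,0.03]]]'>/dev/null;python3 t.py
python3 -m handwheel '[[[1,0,0,0.0002,0,0,0.03]]]'>/dev/null;python3 t.py
```

```text
clock: 26.5
eef_pos: [0.5149, -0.1394, 0.1463]
tcp_rot: [0.001, 0.063, 0.998, -0.0]
force: [-2.2, 0.8, 5.8]
gripper_width: 0.0108
gripper_force: 59.0
yaw 3.016 tqz 0.009 eff6 -0.035 z 0.1463 F [-2.2  0.8  5.8] t 26.5
yaw 2.824 tqz -0.021 eff6 -1.641 z 0.1459 F [-1.8 -0.2  7.7] t 26.7
yaw 2.729 tqz 0.06 eff6 -1.522 z 0.1458 F [-3.1 -1.3  8. ] t 26.8
```

```bash

python3 -m handwheel '[[[1,0,0,0.0002,0,0,0.03]]]'>/dev/null;python3 t.py
python3 -m handwheel '[[[1,0,0,0.0002,0,0,0.03]]]'>/dev/null;python3 t.py
```

```text
yaw 2.635 tqz 0.131 eff6 -1.432 z 0.1457 F [-3.7 -1.5  8.6] t 26.9
yaw 2.541 tqz 0.216 eff6 -1.327 z 0.1456 F [-4.3 -0.2 10.3] t 27.0
```

```bash

python3 -m handwheel '[[[1,0,0,0.0002,0,0,0.025]]]'>/dev/null;python3 t.py
```

```text
yaw 2.462 tqz 0.354 eff6 -0.77 z 0.1455 F [-5.7 -0.7 12. ] t 27.1
```

Tight. Now bl, at yaw 2.195.

```bash
python3 -m handwheel '[[[0.5,0,0,0,0,0,0],[0.5,0,0,0,0,0,0],[0.5,0,0,0,0,0,0],[0.5,0,0,-0.022,0,0,0],[0.5,0,0,-0.022,0,0,0]]]' >/dev/null
python3 go.py 0.6184 0.045 0.188 2.195
```

```text
pos [ 0.5138 -0.1388  0.1872] yaw 2.467 q6 0.165 tiltz [-1.6e-03  9.0e-04 -1.0e+00] t 27.6
shift [ 0.0331  0.2089 -0.0008] turn 0.0866 w 0.0427 tq [ 0.039 -0.036  0.068] F [ 1.4 -0.3  0.3]
```

```bash
python3 -m handwheel '[[[0.5,0.0066,0.0418,0,0,0,0],[0.5,0.0066,0.0418,0,0,0,0],[0.5,0.0066,0.0418,0,0,0,0],[0.5,0.0066,0.0418,0,0,0,0],[0.5,0.0066,0.0417,0,0,0,0],[0.5,0,0,0,0,0,0.0433],[0.5,0,0,0,0,0,0.0433],[0.5,0,0,0,0,0,0]]]' >/dev/null
python3 -m handwheel '[[[0.5,0,0,0.021,0,0,0],[0.5,0,0,0.0215,0,0,0],[1,0,0,0,0,0,0],[1,0,0,0,0,0,0],[1,0,0,0,0,0,0],[1,0,0,0,0,0,0],[1,0,0,0,0,0,0]]]'
python3 t.py
python3 -m handwheel '[[[1,0,0,0.0003,0,0,0.03],[1,0,0,0.0002,0,0,0.03]]]'>/dev/null;python3 t.py
python3 -m handwheel '[[[1,0,0,0.0002,0,0,0.03]]]'>/dev/null;python3 t.py
```

```text
clock: 29.1
eef_pos: [0.6192, 0.0444, 0.1456]
tcp_rot: [0.0, 0.456, 0.89, -0.0]
force: [-3.4, -0.6, -0.1]
gripper_width: 0.0106
gripper_force: 60.6
yaw 2.194 tqz 0.047 eff6 0.024 z 0.1456 F [-3.4 -0.6 -0.1] t 29.1
yaw 2.002 tqz 0.037 eff6 -1.627 z 0.1452 F [-5.1 -1.2  1.4] t 29.3
yaw 1.908 tqz 0.058 eff6 -1.518 z 0.1451 F [-5.6 -1.8  2.1] t 29.4
```

```bash

python3 -m handwheel '[[[1,0,0,0.0002,0,0,0.03]]]'>/dev/null;python3 t.py
python3 -m handwheel '[[[1,0,0,0.0002,0,0,0.03]]]'>/dev/null;python3 t.py
```

```text
yaw 1.813 tqz 0.084 eff6 -1.493 z 0.1449 F [-6.7 -0.9  3.5] t 29.5
yaw 1.719 tqz 0.161 eff6 -1.414 z 0.1448 F [-7.5 -2.   4. ] t 29.6
```

```bash

python3 -m handwheel '[[[1,0,0,0.0002,0,0,0.03]]]'>/dev/null;python3 t.py
python3 -m handwheel '[[[1,0,0,0.0001,0,0,0.02]]]'>/dev/null;python3 t.py
```

```text
yaw 1.625 tqz 0.263 eff6 -1.314 z 0.1447 F [-7.6 -1.8  4.6] t 29.7
yaw 1.562 tqz 0.282 eff6 -0.334 z 0.1447 F [-8.3 -2.2  4.7] t 29.8
```

All four feel tight. I'll recheck them, starting with fl, since its load may have changed as the others came down.

```bash
python3 -m handwheel '[[[0.5,0,0,0,0,0,0],[0.5,0,0,0,0,0,0],[0.5,0,0,0,0,0,0],[0.5,0,0,-0.022,0,0,0],[0.5,0,0,-0.022,0,0,0]]]' >/dev/null
python3 go.py 0.4738 0.0056 0.188 2.06
```

```text
pos [0.6189 0.0447 0.1877] yaw 1.5665 q6 1.437 tiltz [-9.e-04  2.e-04 -1.e+00] t 30.3
shift [-0.0397 -0.1449 -0.0002] turn -0.1571 w 0.0426 tq [-0.019 -0.012 -0.034] F [ 0.  -0.6  1. ]
```

```bash
python3 -m handwheel '[[[0.5,-0.0099,-0.0362,0,0,0,0],[0.5,-0.0099,-0.0362,0,0,0,0],[0.5,-0.0099,-0.0362,0,0,0,0],[0.5,-0.01,-0.0363,0,0,0,0],[0.5,0,0,0,0,0,-0.0393],[0.5,0,0,0,0,0,-0.0393],[0.5,0,0,0,0,0,-0.0393],[0.5,0,0,0,0,0,-0.0392]]]' >/dev/null
python3 -m handwheel '[[[0.5,0,0,0.021,0,0,0],[0.5,0,0,0.0225,0,0,0],[1,0,0,0,0,0,0],[1,0,0,0,0,0,0],[1,0,0,0,0,0,0],[1,0,0,0,0,0,0],[1,0,0,0,0,0,0]]]'
python3 t.py
python3 -m handwheel '[[[1,0,0,0.0002,0,0,0.02]]]'>/dev/null;python3 t.py
python3 -m handwheel '[[[1,0,0,0.0001,0,0,0.015]]]'>/dev/null;python3 t.py
```

```text
clock: 31.8
eef_pos: [0.474, 0.0055, 0.1449]
tcp_rot: [0.0, 0.515, 0.857, -0.0]
force: [-6.0, -0.4, 3.1]
gripper_width: 0.0109
gripper_force: 60.6
yaw 2.059 tqz 0.142 eff6 0.102 z 0.1449 F [-6.  -0.4  3.1] t 31.8
yaw 1.996 tqz 0.344 eff6 -1.446 z 0.1449 F [-5.9  0.1  5. ] t 31.9
yaw 1.947 tqz 0.437 eff6 -0.228 z 0.1449 F [-6.  -0.1  4.7] t 32.0
```

fl is now at about 0.4 N m while turning. bl read lowest last time, so I'll give it a small final nudge.

```bash
python3 -m handwheel '[[[0.5,0,0,0,0,0,0],[0.5,0,0,0,0,0,0],[0.5,0,0,0,0,0,0],[0.5,0,0,-0.022,0,0,0],[0.5,0,0,-0.022,0,0,0]]]' >/dev/null
python3 go.py 0.6188 0.0447 0.188 1.565
```

```text
pos [0.4738 0.0057 0.188 ] yaw 1.9499 q6 0.927 tiltz [-8.e-04  3.e-04 -1.e+00] t 32.5
shift [-1.740e-02  1.491e-01 -1.000e-04] turn 0.1225 w 0.0427 tq [-0.044 -0.011 -0.014] F [ 0.8 -0.   0.5]
```

```bash
python3 -m handwheel '[[[0.5,-0.0044,0.0373,0,0,0,0],[0.5,-0.0044,0.0373,0,0,0,0],[0.5,-0.0043,0.0373,0,0,0,0],[0.5,-0.0043,0.0372,0,0,0,0],[0.5,0,0,0,0,0,0.0408],[0.5,0,0,0,0,0,0.0408],[0.5,0,0,0,0,0,0.0409],[0.5,0,0,0,0,0,0]]]' >/dev/null
python3 -m handwheel '[[[0.5,0,0,0.021,0,0,0],[0.5,0,0,0.0225,0,0,0],[1,0,0,0,0,0,0],[1,0,0,0,0,0,0],[1,0,0,0,0,0,0],[1,0,0,0,0,0,0],[1,0,0,0,0,0,0]]]'
python3 t.py
python3 -m handwheel '[[[1,0,0,0.0002,0,0,0.025]]]'>/dev/null;python3 t.py
```

```text
clock: 34.0
eef_pos: [0.6188, 0.0446, 0.145]
tcp_rot: [-0.0, 0.709, 0.705, -0.0]
force: [-6.4, -0.6, 0.1]
gripper_width: 0.0109
gripper_force: 60.5
yaw 1.565 tqz 0.11 eff6 0.096 z 0.145 F [-6.4 -0.6  0.1] t 34.0
yaw 1.486 tqz 0.416 eff6 -1.911 z 0.1449 F [-5.5 -0.   2.2] t 34.1
```

```bash
python3 -m handwheel '[[[0.5,0,0,0,0,0,0],[0.5,0,0,0,0,0,0],[0.5,0,0,0,0,0,0],[0.5,0,0,-0.03,0,0,0],[0.5,0,0,-0.04,0,0,0],[0.5,0,0,-0.04,0,0,0],[0.5,0,0,0,0,0,0],[0.5,0,0,0,0,0,0]]]'
python3 -c "
from h import *
print(r.sign_off())"
```

```text
clock: 34.9
eef_pos: [0.62, 0.0444, 0.2556]
tcp_rot: [0.001, 0.736, 0.677, 0.001]
force: [0.3, 0.3, -1.5]
gripper_width: 0.043
gripper_force: 0.0
the job is handed in; nothing more can be done
None
```

I tightened all four knobs in two crisscross rounds and handed the job in at about 35 s, with the arm clear; last turning torques were fl 0.44, br 0.43, fr 0.35 and bl 0.42 N m (noise about 0.05), all above the 0.3 aim but under 0.5, br and fr were not rechecked, I took no final picture of the cover, and sign-off returned no verdict.

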